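# Fold the table easel flat and lock it with the hairpin clip

## Robot

A 6-joint arm with a two-finger parallel gripper is mounted at the origin on a cart in front of the work surface, level with it; the furniture and walls round the work are solid. World frame = base frame: x ahead of the robot, y to its left, z up, the work surface at z = 0. Lengths are in m, angles in rad, forces in N, time in s.
With the tool pointing down it reaches from about 0.35 to 0.725 m from the base axis. Payload 6 kg.
Tool frame: the origin (TCP) lies on the centre line of the jaws, within the pads' length; the fingertips stand ahead of it and the grasp point (between the pads) lies 3 mm ahead of it (manip.tip_extent is the z of the fingertips in the tool frame, in m); z points along the fingers, y is the line along which they close (so a half turn about z gives the same grasp; the last joint's range is limited). The gripper opens to 85 mm and grips with 20 to 120 N. Pads are 22 mm wide; open, the fingers measure 114 mm over their backs; the gripper's body (76 mm by 85 mm) begins 54 mm behind the grasp point. The pads swing forward as they close: fully open they stand 13 mm farther back than shut.
Start: joints at [-0.93, 0.04, 0.085, 0, -1.615, -0.334], TCP at [0.181, -0.572, 0.253] pointing down, gripper open.
Joint ranges: [-2.56, 2.56], [-1.29, 2.01], [-1.08, 1.49], [-3.29, 1.98], [-2.81, -0.18], [-2.99, 2.99]. Speed limits (rad/s): [2.57, 2.57, 3.01, 3.14, 3.14, 3.14].

## Interface

Orientations are given as [roll, pitch, yaw] about the fixed x, y, z axes, in that order (R = Rz(yaw) Ry(pitch) Rx(roll)).
In Python, from bench import manip gives the robot as it stands.
- The arm moves only by the shell command python3 -m jog 'ROWS' [OPENING] [FORCE]. ROWS is JSON, a list of rows, each a list of 6 numbers: the shift along the tool's x, y, z in mm, then the turn, a rotation vector about the tool's x, y, z in rad. A call has exactly 10 rows; each row is the pose to reach, as a shift and turn from the pose commanded when the call began, along the tool's axes at that moment; what a row does not reach only later rows make up. A row lasts 1/10 s, in which the tool goes at most 50 mm and 8.59 degrees, less where a joint would pass 70% of its speed; a pose out of reach is approached as far as the arm can. A call with a gripper value outside its range is refused whole. OPENING is the opening, from 0 (shut) to 1 (fully open), set as the call begins (- or left out, the last holds). The fingers move at their own pace and stop on an object; FORCE is the grip in N (left out, the last holds). Time passes only in rows, so rows that repeat a pose let the fingers close, or fill a call up. It gives the time, the measured TCP pose, the force, the opening and the grip force at its end, in the units of the state.
- manip.state(): the state, without advancing time (a new reading comes with each control period).
- manip.snapshot(name): name is "side" or "top"; returns the picture (420x560x3 uint8, red, green, blue); there is no depth.
- manip.camera_model(name): a dict with "mtx" (3x3 intrinsics, pixels), "pose" (4x4, takes a point from camera to world coordinates). Camera axes: x right, y down, z forward; pixel columns grow to the right and rows downward; lengths in m; the calibration is good to about 2 mm. A picture is of the moment at which its call begins. camera_model takes no time and is no camera call.
- manip.hand_in(): hands the job in; it is judged then, once.
Trained networks look in the newest picture that a camera, given by its name, has taken for a name from the list of things; names that differ only in an ending like _2 or _b are one class to them, and where a whole thing is asked for, a point or a joint stands for the part that bears it (a point fixed in the world has none). Each returns a list of dicts, best first, with "p" (0 to 1); they miss things now and then, are a little off and sometimes report something else, mostly with a low value. They report only what shows in the picture. A call takes as long as a camera call. They do not tell look-alikes from the thing itself.
- manip.recognise(camera, thing): "point" ([x, y, z] in m, in world coordinates, good to about 4 mm: the middle of the surface that is visible of it).
- manip.cut_out(camera, thing): "region" (420x560 bool, what is visible of it).
The state is a dict: "clock": time; "joints": joint angles; "qvel": joint speeds; "tau": joint torques, N m; "tcp_pos": TCP position; "tool_rot": TCP orientation; "ft_force": force on the tool from outside, world axes, zero at the start; "wrist_torque": the same for the moment, N m; "gripper_width": finger opening in m; "grasp_force": force on a finger pad.
Only numpy, scipy, OpenCV 4.12 (cv2) and the standard library are available. Lean on these libraries where they do the work, as an engineer would, in place of code of your own. Each camera call takes 0.05 s, during which the arm holds its last target. There are 200 camera calls.

## Task

Fold the table easel flat for carrying: lift the ratchet pawl (the lever with the red side bar) clear of the toothed wheel until the board has sunk right down, then let the pawl drop back into the teeth. Then push the red-gripped hairpin clip sideways onto the neck of the locking stud, between the strap and the stud's head, until its legs snap fully home round it, and leave it there lying level. Do not knock over or shift the blue ink bottle, the two pigment pots or the teal paint tube.

Things in the scene. Friction and masses are not known exactly. Their poses are not given: they have to be found in the camera images.
- easel: Wooden table easel, 270x320 mm, fixed; origin on the table under its middle, x to the far side, y left. Its board's top edge starts up to 0.28 m above the table. Once flat, a 4 mm slotted steel strap on the board (slot 24x23 mm) lies over the stud: strap top 42 mm above the table, leaving 8 mm of neck free below the head; the strap ends 24 mm left of the stud's centre.
- pawl_bar (a point): Centre of the red bar sticking out sideways from the dark steel pawl, at the easel's right: 13 mm thick, 44 mm long, level, about 95 mm above the table, only the table below it. Attitude is the pawl's: the bar points outwards along -y, the toothed wheel is towards -x. It swings up about a parallel pivot 52 mm behind it (+x), 3 mm higher. About 7 to 15 N frees the loaded pawl.
- pawl (a joint): Lift of the pawl, rad: 0.01 to 0.04 when its nose lies between two teeth, 0.08 when it just clears the tooth tips; keep it above about 0.12 (bar raised 6 mm or more, up to 25 mm) while the board comes down. It falls back by its own weight.
- board (a joint): Tilt of the easel's board, rad, hinged at its near edge: 0 = flat, positive = far edge raised. The brass toothed wheel sits on the board's shaft; the pawl holds it every 0.31 rad (about 0.27, 0.58 or 0.90). With the pawl lifted the damped board sinks by its own weight in 2 to 5 s.
- stud (a point): Centre of the neck of the upright steel locking stud at the easel's left, 44.5 mm above the table: where the clip's seat must lie. Neck 14 mm in diameter, with a head of 20 mm diameter from 50 to 59 mm above the table. Attitude is the easel's: x to the far side, y left. The board's edge is 36 mm to its right (-y); its left (+y) side is open.
- clip_grip (a point): Centre of the hairpin clip's red grip, 34 mm long (x), 22 mm wide (y), 16 mm high. The clip lies flat on the table, this point 8 mm above it. x points to the clip's open mouth. Two 5 mm wire legs run from the grip along x, level with its flat underside, ending 74 mm ahead of this point. Whole clip 107 mm long, 0.05 kg.
- clip_seat (a point): Centre of the clip's seat, 47 mm ahead (+x) of the grip's centre, 2.5 mm above the underside; same axes. 9 mm ahead of it the sprung legs bulge in to a 9 mm throat, then flare to a mouth 25 mm wide 27 mm ahead. They spread over the 14 mm neck at a push of about 6 to 12 N along x and snap in behind it; a second narrowing 10 mm behind the seat stops the neck.
- ink_blue: Dark blue square ink bottle with black cap, 38x38x52 mm, loose, origin under its centre. Not to be disturbed.
- pot_white: Small pot with cream-coloured pigment and a white cap, 40 mm across, 41 mm high, loose, origin under its centre. Not to be disturbed.
- pot_lilac: Small pot with pale lilac pigment and a white cap, 40 mm across, 41 mm high, loose, origin under its centre. Not to be disturbed.
- tube_green: Crumpled teal paint tube, 48x154x36 mm, lying, loose, origin under its centre. Not to be disturbed.
Things that resemble listed ones, but are neither listed nor needed, are in the scene too. Leave any purple look-alike of the part that bears clip_grip alone.

How it is judged:
By the outcome, as a careful person would: the job done as asked, in the order asked, and still so for the second after the job is handed in, with the robot touching nothing.
It also fails if it takes over 61 s, if anything falls off the work surface, if the arm or the gripper's body presses on something with over 40 N, if the wrist force passes 120 N, or if a joint passes its speed limit or range.

## Working session

There is one attempt and no reset: what is moved stays moved. The work goes in short steps, Python scripts to look and compute and a shell command to move; the robot and the scene stay as the last step left them, time stands still between calls to the robot, and variables do not carry over. Pictures are saved under pics/ and viewed, at most 11 in all, crops included, and the job is handed in when it is done.

```bash
mkdir -p pics; ls; cat > h.py <<'E'
import numpy as np,cv2
from bench import manip
from scipy.spatial.transform import Rotation as R
def cam(c):
    m=manip.camera_model(c); return np.array(m["mtx"]),np.array(m["pose"])
def proj(c,P):
    K,T=cam(c); p=np.linalg.inv(T)@np.r_[P,1]; u=K@p[:3]; return u[:2]/u[2]
def atz(c,uv,z):
    K,T=cam(c); d=T[:3,:3]@np.linalg.solve(K,np.r_[uv,1]); o=T[:3,3]; return o+d*(z-o[2])/d[2]
def save(n,im,box=None,s=1):
    if box: im=im[box[1]:box[3],box[0]:box[2]]
    cv2.imwrite('pics/'+n+'.png',cv2.resize(im[:,:,::-1],None,fx=s,fy=s,interpolation=cv2.INTER_CUBIC))
E
python3 - <<'E'
from h import *
np.set_printoptions(precision=3,suppress=True)
a=manip.snapshot("side");b=manip.snapshot("top")
save('s0',a);save('t0',b)
np.save('s0.npy',a);np.save('t0.npy',b)
for c in("side","top"):
    print(c,cam(c)[1])
    for t in["easel","pawl_bar","clip_grip","stud","ink_blue","pot_white","pot_lilac","tube_green"]:
        try:
            for r in manip.recognise(c,t)[:4]: print(c,t,round(r["p"],2),np.array(r["point"]),proj(c,r["point"]))
        except Exception as e: print(t,e)
print(manip.tip_extent,manip.state())
E
```

```text
pics
side [[-0.999 -0.016  0.046  0.533]
 [-0.045  0.639 -0.768  0.839]
 [-0.017 -0.769 -0.639  0.795]
 [ 0.     0.     0.     1.   ]]
side easel 0.76 [0.525 0.008 0.109] [299.751 206.76 ]
side pawl_bar 0.72 [ 0.437 -0.233  0.095] [327.74  162.465]
side pawl_bar 0.57 [0.664 0.358 0.033] [234.401 335.453]
side clip_grip 0.61 [0.495 0.361 0.008] [312.138 345.497]
side stud 0.57 [0.525 0.011 0.111] [299.648 206.771]
side pot_white 0.58 [0.647 0.441 0.045] [236.889 369.273]
side pot_white 0.31 [ 0.439 -0.229  0.095] [327.21  163.173]
side pot_lilac 0.71 [0.595 0.436 0.04 ] [263.378 369.372]
top [[-0.008 -0.996  0.084  0.494]
 [-1.     0.008 -0.007  0.033]
 [ 0.007 -0.084 -0.996  1.173]
 [ 0.     0.     0.     1.   ]]
top easel 0.58 [ 0.522 -0.065  0.125] [319.003 226.326]
top pawl_bar 0.53 [ 0.44  -0.236  0.099] [384.084 257.722]
top clip_grip 0.51 [0.712 0.235 0.003] [209.737 162.395]
top clip_grip 0.46 [0.5   0.354 0.002] [167.304 236.531]
top stud 0.56 [ 0.523 -0.068  0.127] [320.083 225.906]
top ink_blue 0.52 [0.654 0.34  0.034] [170.301 181.183]
top pot_white 0.69 [0.645 0.424 0.04 ] [139.277 184.417]
top pot_white 0.38 [ 0.435 -0.236  0.1  ] [384.358 259.573]
top pot_lilac 0.73 [0.593 0.423 0.041] [139.027 202.925]
top tube_green 0.61 [ 0.574 -0.372  0.019] [423.626 208.279]
0.022 {'clock': 0.9, 'joints': array([-0.93 ,  0.04 ,  0.085,  0.   , -1.615, -0.334]), 'qvel': array([-0.001,  0.001, -0.001,  0.   ,  0.001, -0.001]), 'tau': array([  0.   , -36.792,  34.744,   6.933,  -0.001,  -0.   ]), 'tcp_pos': array([ 0.181, -0.572,  0.253]), 'tool_rot': array([ 3.142, -0.   , -2.835]), 'ft_force': array([ 0.566, -1.121,  0.265]), 'wrist_torque': array([0.017, 0.015, 0.001]), 'grasp_force': 0.0, 'gripper_width': 0.0851679750600362}
```

View pics/s0.png

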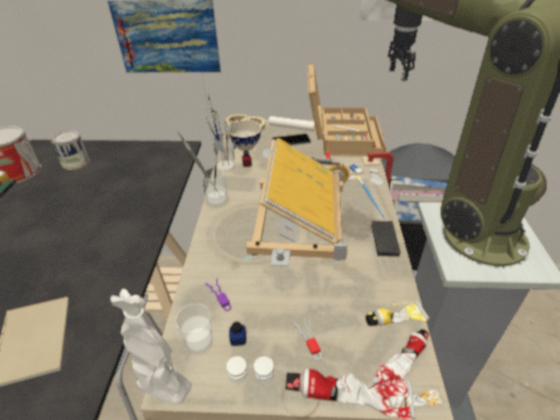

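View pics/t0.png

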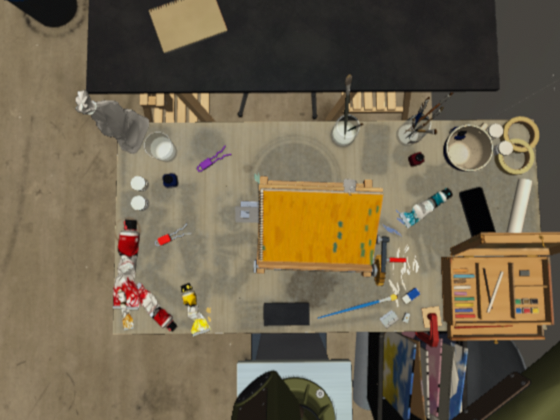

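The side view shows the red clip at (313,346), the purple look-alike at (222,299), the stud plate at (281,257), and the board raised. The top view shows the clip at (165,239), the purple one at (212,160), the stud plate at (247,210), and the pawl with a red bar near (398,260). Next is one composite close crop.

```bash
python3 - <<'E'
from h import *
a=np.load('s0.npy');b=np.load('t0.npy')
def c(im,x,y,w=50,h=37): return cv2.resize(im[y-h:y+h,x-w:x+w],(400,296),interpolation=cv2.INTER_CUBIC)
save('c0',np.vstack([np.hstack([c(b,390,258),c(a,335,172)]),np.hstack([c(b,172,236),c(b,247,208)])]))
# clip region
for cn in("top","side"):
    for r in manip.cut_out(cn,"clip_grip")[:3]:
        m=np.array(r["region"]); ys,xs=np.nonzero(m); print(cn,r["p"],m.sum(),xs.mean(),ys.mean(),xs.min(),xs.max(),ys.min(),ys.max())
    for r in manip.cut_out(cn,"pawl_bar")[:3]:
        m=np.array(r["region"]); ys,xs=np.nonzero(m); print(cn,'pawl',r["p"],m.sum(),xs.mean(),ys.mean(),xs.min(),xs.max(),ys.min(),ys.max())
# red blobs
for cn,im in(("top",b),("side",a)):
    i=im.astype(int); m=((i[...,0]>150)&(i[...,1]<70)&(i[...,2]<70)).astype(np.uint8)
    n,l,s,ce=cv2.connectedComponentsWithStats(m)
    for k in range(1,n):
        if s[k,4]>8: print(cn,s[k],ce[k])
for h in(0,):
    print(atz("top",(165,239),.012),atz("side",(313,346),.012))
E
```

```text
top 0.66 110 162.86363636363637 240.23636363636365 155 183 228 246
top 0.46 192 209.5625 162.28125 197 231 147 171
top pawl 0.81 240 387.3208333333333 256.6125 380 404 237 270
side 0.78 207 221.87922705314008 298.71014492753625 207 230 281 310
side 0.53 348 309.2528735632184 340.0316091954023 293 320 321 356
top [158 234  12  11  88] [163.70454545 239.28409091]
top [118 236  16  14 102] [124.11764706 240.34313725]
top [390 258  16   4  62] [397.25806452 259.5       ]
top [114 284  25  16 159] [128.50943396 290.74213836]
top [140 289   8  10  40] [142.575 293.825]
top [114 297   6   8  35] [116.08571429 301.14285714]
top [155 315  10  10  43] [159.55813953 319.86046512]
top [432 316   6  24  72] [434.84722222 327.08333333]
side [407 337  17  15 137] [415.49635036 344.37226277]
side [308 340  11  13  68] [312.88235294 346.85294118]
side [308 370  28  26 396] [321.69191919 383.9520202 ]
side [389 372  10   9  43] [392.44186047 376.30232558]
side [385 387   8   8  29] [388.06896552 391.        ]
side [400 407   8   6  22] [404.31818182 409.13636364]
[0.4931818  0.35817216 0.012     ] [0.49314171 0.36425059 0.012     ]
```

View pics/c0.png

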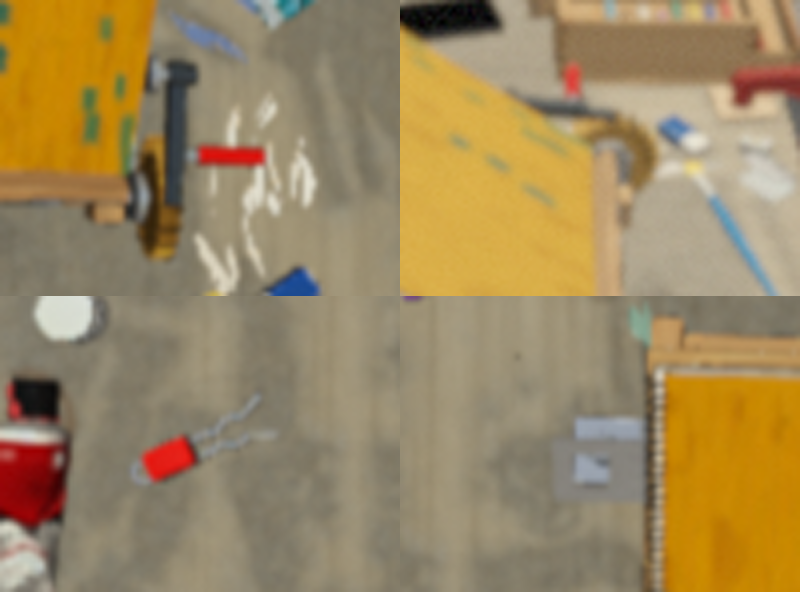

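The crop shows the red pawl bar at top (397,259), with the pawl and brass wheel to its left. The red clip has its grip at top (164,239) and its mouth pointing right and up. The stud plate is at about (247,211). The candidates for the clip are red (164,239) and purple (212,160), and I choose red. For the bar, the red strip at (397,259) qualifies; the box latch at (435,327) does not.

```bash
python3 - <<'E'
from h import *
np.set_printoptions(precision=4,suppress=True)
a=np.load('s0.npy');b=np.load('t0.npy')
print('bar top',atz("top",(397.3,259.5),.101),'side',atz("side",(328.2,154.5),.097))
i=b.astype(int); o=((i[...,0]>150)&(i[...,1]>90)&(i[...,1]<180)&(i[...,2]<50)).astype(np.uint8)
n,l,s,c=cv2.connectedComponentsWithStats(o);k=1+np.argmax(s[1:,4]);
ys,xs=np.nonzero(l==k)
bot=np.array([(x,ys[xs==x].max()) for x in range(xs.min()+8,xs.max()-10)]);p=np.polyfit(bot[:,0],bot[:,1],1);print('board bottom slope',p, xs.min(),xs.max())
for x in(265,375):print(atz("top",(x,np.polyval(p,x)),.05))
r=((i[...,0]>150)&(i[...,1]<70)&(i[...,2]<70)).astype(np.uint8)
pts=np.argwhere(r[255:265,385:410])[:,::-1].astype(np.float32)+[385,255];v=cv2.fitLine(pts.astype(np.float32),2,0,.01,.01).ravel();print('bar dir',v)
bl=((i[...,0]>110)&(i[...,0]-i[...,1]>60)).astype(np.uint8)[228:250,152:175]
pts=(np.argwhere(bl)[:,::-1]+[152,228]).astype(np.float32);print('clip grip',cv2.minAreaRect(pts),pts.mean(0))
print('grip',atz("top",pts.mean(0),.014),'mouth',atz("top",(122+260/4,199+(415-296)/4),.003), 'side grip',atz("side",(312.9,346.8),.012))
print('stud?',atz("top",(197+193/4,171+(468-296)/4),.055))
for cn in("top","side"):
  K,T=cam(cn);print(K[0,0])
E
```

```text
bar top [ 0.4351 -0.2696  0.101 ] side [ 0.4332 -0.2772  0.097 ]
board bottom slope [  0.0167 256.6283] 263 382
[0.4313 0.0758 0.05  ]
[ 0.4237 -0.223   0.05  ]
bar dir [  1.       0.     397.2581 259.5   ]
clip grip ((163.70001220703125, 239.4000244140625), (8.497057914733887, 12.521980285644531), 63.43495178222656) [163.6857 239.2191]
grip [0.4926 0.3613 0.014 ] mouth [0.5217 0.2987 0.003 ] side grip [0.4934 0.3662 0.012 ]
stud? [0.5593 0.1288 0.055 ]
410.4661261006095
397.4633559349807
```

```bash
python3 -m jog '[[-37,22,0,0,0,-0.138],[-74,45,0,0,0,-0.276],[-110,67,0,0,0,-0.414],[-147,90,0,0,0,-0.552],[-184,112,0,0,0,-0.69],[-220,135,0,0,0,-0.828],[-257,158,0,0,0,-0.966],[-294,180,0,0,0,-1.104],[-330,203,0,0,0,-1.245],[-330,203,0,0,0,-1.245]]' 0.45 40
python3 -c "
from h import *
print(manip.tip_extent,manip.state()['gripper_width'])"
```

```text
clock: 2.1
tcp_pos: [0.4368, -0.2755, 0.2528]
tool_rot: [-3.142, 0.001, -1.581]
ft_force: [0.6, 0.6, -0.5]
gripper_width: 0.0384
grasp_force: 0.0
0.022 0.03844150340941769
```

```bash
python3 -m jog '[[0,4,15,0,0,0],[0,4,35,0,0,0],[0,4,55,0,0,0],[0,4,75,0,0,0],[0,4,90,0,0,0],[0,4,105,0,0,0],[0,4,110,0,0,0],[0,4,115,0,0,0],[0,4,115,0,0,0],[0,4,115,0,0,0]]'
python3 - <<'E'
from h import *
a=manip.snapshot("side");b=manip.snapshot("top");save('p1',np.hstack([cv2.resize(x,(400,300),interpolation=cv2.INTER_CUBIC) for x in(a[120:195,290:390],b[220:295,345:445])]))
E
```

```text
clock: 3.1
tcp_pos: [0.4308, -0.2789, 0.139]
tool_rot: [-3.141, -0.0, -1.59]
ft_force: [-0.1, -1.4, -0.7]
gripper_width: 0.0385
grasp_force: 0.0
```

View pics/p1.png

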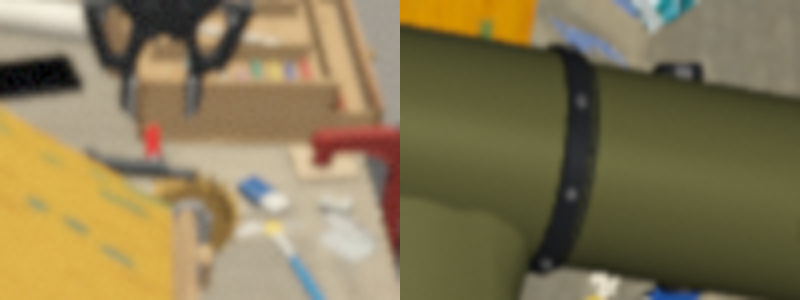

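The side crop shows the fingers at (128,105) and (190,105), straddling the bar at (152,140) with the bar about 4 mm to +x. I shift by 4 mm, go down and close.

```bash
python3 -m jog '[[0,-4,6,0,0,0],[0,-4,14,0,0,0],[0,-4,22,0,0,0],[0,-4,30,0,0,0],[0,-4,36,0,0,0],[0,-4,40,0,0,0],[0,-4,41,0,0,0],[0,-4,41,0,0,0],[0,-4,41,0,0,0],[0,-4,41,0,0,0]]' && python3 -m jog '[[0,0,0,0,0,0],[0,0,0,0,0,0],[0,0,0,0,0,0],[0,0,0,0,0,0],[0,0,0,0,0,0],[0,0,0,0,0,0],[0,0,0,0,0,0],[0,0,0,0,0,0],[0,0,0,0,0,0],[0,0,0,0,0,0]]' 0 40
```

```text
clock: 4.2
tcp_pos: [0.4347, -0.2788, 0.0977]
tool_rot: [-3.141, -0.0, -1.59]
ft_force: [0.0, 0.3, 0.5]
gripper_width: 0.0383
grasp_force: 0.0
clock: 5.2
tcp_pos: [0.4345, -0.2789, 0.0974]
tool_rot: [3.142, -0.0, -1.59]
ft_force: [0.1, -2.6, 1.4]
gripper_width: 0.0114
grasp_force: 39.1
```

```bash
python3 -m jog '[[0,0,-1.5,-0.03,0,0],[0,0,-3,-0.06,0,0],[0,0,-4.5,-0.09,0,0],[0,0,-6,-0.12,0,0],[0,0,-8,-0.15,0,0],[0,0,-9.5,-0.18,0,0],[0,0,-11,-0.21,0,0],[0,-0.5,-12.5,-0.24,0,0],[0,-1,-14,-0.26,0,0],[0,-1,-14,-0.26,0,0]]'
python3 - <<'E'
from h import *
a=manip.snapshot("side");save('p2',a)
E
```

```text
clock: 6.2
tcp_pos: [0.4359, -0.2788, 0.1111]
tool_rot: [2.88, -0.0, -1.59]
ft_force: [3.4, -2.2, -1.5]
gripper_width: 0.0115
grasp_force: 39.6
```

```bash
python3 -m jog '[[0,0,0,0,0,0],[0,0,0,0,0,0],[0,0,0,0,0,0],[0,0,0,0,0,0],[0,0,0,0,0,0],[0,0,0,0,0,0],[0,0,0,0,0,0],[0,0,0,0,0,0],[0,0,0,0,0,0],[0,0,0,0,0,0]]'
python3 - <<'E'
from h import *
a=manip.snapshot("side");save('p3',np.hstack([cv2.resize(x,(400,300)) for x in(cv2.imread('pics/p2.png')[:,:,::-1],a)]))
E
```

```text
clock: 7.25
tcp_pos: [0.4358, -0.2787, 0.1112]
tool_rot: [2.883, 0.0, -1.59]
ft_force: [5.5, -2.1, -2.2]
gripper_width: 0.0115
grasp_force: 39.6
```

View pics/p3.png

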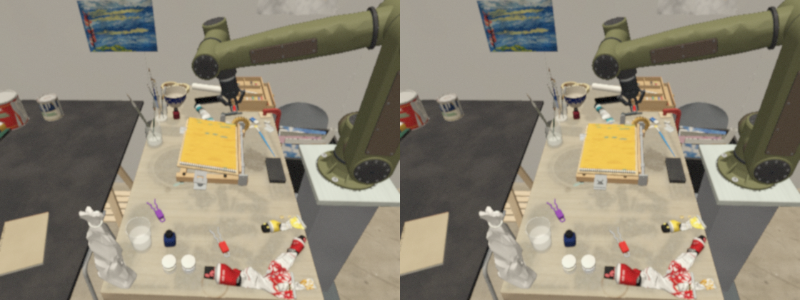

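The two half-size side frames show the board (at about (210,145) and (610,150)) sinking. I keep holding the pawl up.

```bash
Z='[[0,0,0,0,0,0],[0,0,0,0,0,0],[0,0,0,0,0,0],[0,0,0,0,0,0],[0,0,0,0,0,0],[0,0,0,0,0,0],[0,0,0,0,0,0],[0,0,0,0,0,0],[0,0,0,0,0,0],[0,0,0,0,0,0]]'
python3 -m jog '[[0,0,0,0,0,0],[0,0,0,0,0,0],[0,0,0,0,0,0],[0,0,0,0,0,0],[0,0,0,0,0,0],[0,0,0,0,0,0],[0,0,0,0,0,0],[0,0,0,0,0,0],[0,0,0,0,0,0],[0,0,0,0,0,0]]'
python3 -m jog '[[0,0,0,0,0,0],[0,0,0,0,0,0],[0,0,0,0,0,0],[0,0,0,0,0,0],[0,0,0,0,0,0],[0,0,0,0,0,0],[0,0,0,0,0,0],[0,0,0,0,0,0],[0,0,0,0,0,0],[0,0,0,0,0,0]]'
python3 -c "
from h import *
np.save('s1.npy',manip.snapshot('side'))"
python3 -m jog '[[0,0,0,0,0,0],[0,0,0,0,0,0],[0,0,0,0,0,0],[0,0,0,0,0,0],[0,0,0,0,0,0],[0,0,0,0,0,0],[0,0,0,0,0,0],[0,0,0,0,0,0],[0,0,0,0,0,0],[0,0,0,0,0,0]]'
python3 -c "
from h import *
a=np.load('s1.npy').astype(int);b=manip.snapshot('side');np.save('s2.npy',b)
d=np.abs(a-b)[130:270,230:350].max(2);print((d>40).sum(),d.mean())
save('p4',b,(180,110,400,275),3)"
```

```text
clock: 8.3
tcp_pos: [0.4358, -0.2787, 0.1112]
tool_rot: [2.883, 0.0, -1.59]
ft_force: [5.6, -2.9, -3.4]
gripper_width: 0.0117
grasp_force: 39.6
clock: 9.3
tcp_pos: [0.4358, -0.2788, 0.1112]
tool_rot: [2.883, 0.0, -1.59]
ft_force: [4.5, -2.7, -2.6]
gripper_width: 0.0116
grasp_force: 39.6
clock: 10.35
tcp_pos: [0.4358, -0.2787, 0.1112]
tool_rot: [2.883, 0.0, -1.59]
ft_force: [4.7, -2.8, -3.4]
gripper_width: 0.0115
grasp_force: 39.6
0 2.0219642857142857
```

View pics/p4.png

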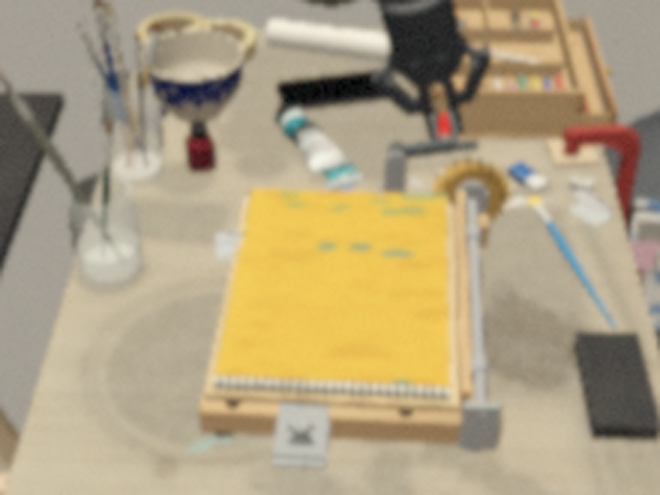

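The board lies flat and is stationary. The strap is over the stud at crop (301,432), which is side pixel (280,254). I lower the pawl back and release it.

```bash
python3 -m jog '[[0,-0.5,2.5,0.05,0,0],[0,-1,5,0.1,0,0],[0,-1.5,7.5,0.15,0,0],[0,-2,10,0.2,0,0],[0,-2.5,12,0.24,0,0],[0,-2.5,13,0.26,0,0],[0,-2.5,13,0.26,0,0],[0,-2.5,13,0.26,0,0],[0,-2.5,13,0.26,0,0],[0,-2.5,13,0.26,0,0]]'
python3 -m jog '[[0,0,0,0,0,0],[0,0,0,0,0,0],[0,0,0,0,0,0],[0,0,0,0,0,0],[0,0,-5,0,0,0],[0,0,-15,0,0,0],[0,0,-30,0,0,0],[0,0,-50,0,0,0],[0,0,-70,0,0,0],[0,0,-90,0,0,0]]' 0.5
python3 - <<'E'
from h import *
np.set_printoptions(precision=4,suppress=True)
a=manip.snapshot("side");b=manip.snapshot("top")
for cn,t in (("side","stud"),("top","stud"),("side","clip_grip"),("top","clip_grip")):
    for r in manip.recognise(cn,t)[:3]: print(cn,t,round(r["p"],2),np.array(r["point"]),proj(cn,r["point"]))
c=lambda im,x,y,w,h:cv2.resize(im[y-h:y+h,x-w:x+w],(400,296),interpolation=cv2.INTER_CUBIC)
save('c1',np.vstack([np.hstack([c(b,245,210,25,18),c(a,280,254,25,18)]),np.hstack([c(a,335,160,50,37),c(a,308,338,25,18)])]))
print(atz('side',(280.3,254),.059))
E
```

```text
clock: 11.4
tcp_pos: [0.4343, -0.2788, 0.0982]
tool_rot: [3.14, -0.0, -1.59]
ft_force: [-0.4, -0.1, 2.9]
gripper_width: 0.0119
grasp_force: 39.8
clock: 12.4
tcp_pos: [0.4347, -0.2789, 0.1906]
tool_rot: [-3.14, -0.001, -1.59]
ft_force: [0.2, -0.4, -0.3]
gripper_width: 0.0424
grasp_force: 0.0
side stud 0.72 [ 0.5225 -0.013   0.067 ] [300.4156 213.5927]
top stud 0.67 [ 0.5638 -0.0145  0.0627] [297.8971 211.7474]
side clip_grip 0.8 [0.709  0.2468 0.0054] [222.8844 300.9663]
side clip_grip 0.57 [0.4945 0.3617 0.0046] [312.2227 346.7758]
top clip_grip 0.72 [0.5001 0.353  0.0059] [167.475  236.5227]
top clip_grip 0.6 [0.7145 0.2368 0.003 ] [209.2731 161.5566]
[0.573  0.1371 0.059 ]
```

View pics/c1.png

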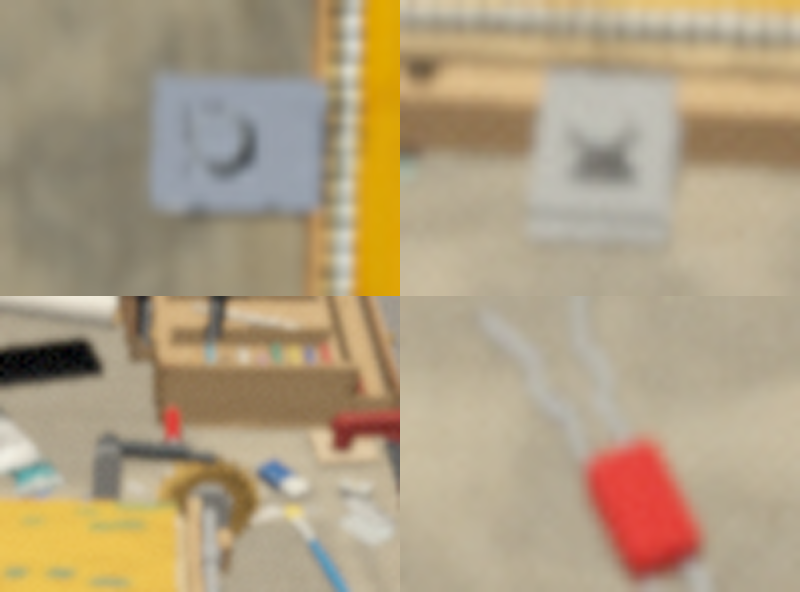

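The top crop shows the strap over the stud, with the head at crop (222,141), i.e. top (247.7,209.2). The pawl has dropped back into the wheel (bar at crop (172,425)). The red clip's grip is at side (313.6,345.4).

```bash
python3 - <<'E'
from h import *
np.set_printoptions(precision=4,suppress=True)
t=lambda u,v:(220+u/8,192+v*36/296)
s=lambda u,v:(255+(u-400)/8,236+v*36/296)
g=lambda u,v:(283+(u-400)/8,320+(v-296)*36/296)
print('stud top',atz('top',t(222,141),.055),'strap L corners',atz('top',t(150,74),.042),atz('top',t(150,211),.042),atz('top',t(321,80),.042),atz('top',t(321,211),.042))
print('stud side',atz('side',s(603,118),.059),'strapL side',atz('side',s(527,222),.042),atz('side',s(670,222),.042))
d=lambda p,q:np.degrees(np.arctan2(*(q-p)[[1,0]]))
P=lambda u,v,z=.016:atz('side',g(u,v),z)
print('clip',P(645,505),d(P(635,570),P(590,475)),d(P(700,550),P(655,440)), 'mouth mid',d(P(645,505,.012),P(532,310,.003)))
print(d(atz("top",(163.7,239.2),.014),atz("top",(187,228.75),.003)))
E
```

```text
stud top [0.5725 0.122  0.055 ] strap L corners [0.5962 0.1479 0.042 ] [0.5501 0.1478 0.042 ] [0.5937 0.0888 0.042 ] [0.5496 0.089  0.042 ]
stud side [0.5733 0.1242 0.059 ] strapL side [0.5966 0.1529 0.042 ] [0.5512 0.1516 0.042 ]
clip [0.492  0.3652 0.016 ] -66.58086797173367 -70.59618458074577 mouth mid -64.6881651049905
-65.10149908105615
```

```bash
python3 -m jog '[[-30,-2,0,0,0,0],[-80,-6,0,0,0,0],[-130,-9,0,0,0,0],[-180,-13,0,0,0,0],[-230,-16,0,0,0,0],[-280,-20,0,0,0,0],[-330,-23,0,0,0,0],[-380,-27,0,0,0,0],[-430,-30,0,0,0,0],[-480,-34,0,0,0,0]]' 0.6
python3 -m jog '[[-45,-3,0,0,0,-0.07],[-85,-6,10,0,0,-0.14],[-120,-9,30,0,0,-0.21],[-145,-11,55,0,0,-0.28],[-155,-12,75,0,0,-0.35],[-163,-12,90,0,0,-0.42],[-163,-12,100,0,0,-0.447],[-163,-12,100,0,0,-0.447],[-163,-12,100,0,0,-0.447],[-163,-12,100,0,0,-0.447]]'
python3 - <<'E'
from h import *
a=manip.snapshot("side");b=manip.snapshot("top")
c=lambda im,x,y,w,h:cv2.resize(im[y-h:y+h,x-w:x+w],(400,296),interpolation=cv2.INTER_CUBIC)
save('c2',np.hstack([c(a,310,335,36,27),c(b,166,236,36,27)]))
E
```

```text
clock: 13.7
tcp_pos: [0.477, 0.2014, 0.1877]
tool_rot: [3.141, -0.0, -1.589]
ft_force: [0.8, -1.1, 0.4]
gripper_width: 0.0514
grasp_force: 0.0
clock: 14.7
tcp_pos: [0.4932, 0.362, 0.0895]
tool_rot: [-3.14, 0.001, -1.144]
ft_force: [-0.7, -0.0, -0.4]
gripper_width: 0.0511
grasp_force: 0.0
```

View pics/c2.png

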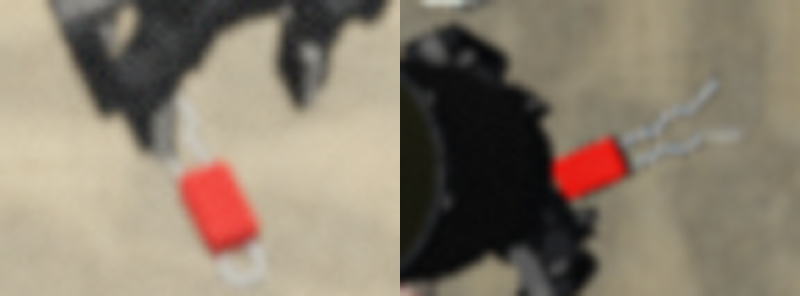

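The crops show the tool lined up over the red grip (side crop (218,205), top crop (590,168)), with the jaw axis across it. I go down and grip.

```bash
python3 -m jog '[[0,0,10,0,0,0],[0,0,22,0,0,0],[0,0,34,0,0,0],[0,0,44,0,0,0],[0,0,52,0,0,0],[0,0,58,0,0,0],[0,0,62,0,0,0],[0,0,65,0,0,0],[0,0,65,0,0,0],[0,0,65,0,0,0]]' && python3 -m jog '[[0,0,0,0,0,0],[0,0,0,0,0,0],[0,0,0,0,0,0],[0,0,0,0,0,0],[0,0,0,0,0,0],[0,0,0,0,0,0],[0,0,0,0,0,0],[0,0,0,0,0,0],[0,0,0,0,0,0],[0,0,0,0,0,0]]' 0 70; python3 -m jog '[[0,0,-5,0,0,0],[0,0,-15,0,0,0],[0,0,-30,0,0,0],[0,0,-45,0,0,0],[0,0,-60,0,0,0],[0,0,-70,0,0,0],[0,0,-80,0,0,0],[0,0,-80,0,0,0],[0,0,-80,0,0,0],[0,0,-80,0,0,0]]'
```

```text
clock: 15.8
tcp_pos: [0.4928, 0.3623, 0.0235]
tool_rot: [-3.141, 0.0, -1.143]
ft_force: [0.7, 0.1, -0.5]
gripper_width: 0.0514
grasp_force: 0.0
clock: 16.8
tcp_pos: [0.4929, 0.3624, 0.0238]
tool_rot: [-3.141, 0.0, -1.143]
ft_force: [-1.5, 0.4, 5.5]
gripper_width: 0.0204
grasp_force: 71.6
clock: 17.8
tcp_pos: [0.4923, 0.3618, 0.1021]
tool_rot: [3.14, -0.0, -1.143]
ft_force: [0.4, -0.3, -0.5]
gripper_width: 0.0202
grasp_force: 70.9
```

```bash
python3 -m jog '[[20,-2,0,0,0,0.06],[45,-5,0,0,0,0.13],[70,-8,0,0,0,0.2],[95,-11,5,0,0,0.27],[120,-14,10,0,0,0.34],[140,-17,15,0,0,0.4],[152,-19,20,0,0,0.447],[157,-19,25,0,0,0.447],[157,-19,25,0,0,0.447],[157,-19,25,0,0,0.447]]'
python3 - <<'E'
from h import *
a=manip.snapshot("side");b=manip.snapshot("top")
c=lambda im,x,y,w,h:cv2.resize(im[y-h:y+h,x-w:x+w],(400,296),interpolation=cv2.INTER_CUBIC)
save('c3',np.hstack([c(a,278,262,36,27),c(b,230,210,36,27)]))
print(proj('side',(.573,.125,.059)),proj('top',(.573,.125,.059)))
E
```

```text
clock: 18.8
tcp_pos: [0.5748, 0.2277, 0.0779]
tool_rot: [3.141, -0.0, -1.588]
ft_force: [0.4, -0.6, -0.2]
gripper_width: 0.0198
grasp_force: 70.9
[280.49792141 250.57843009] [246.52317784 208.86832541]
```

View pics/c3.png

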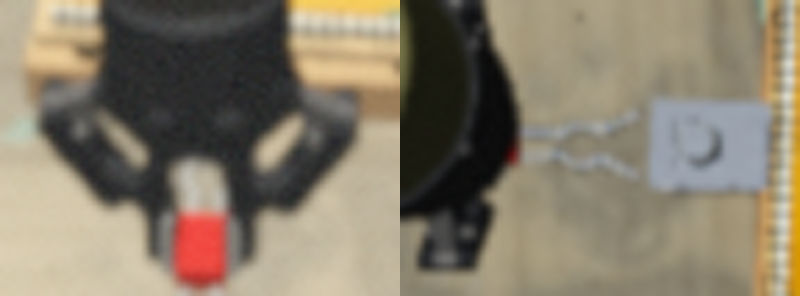

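The top crop shows the clip's mouth at (635,110) and (635,177), centred on the stud head at (704,143), with about 33 mm from mouth to stud centre. I lower to slot height and advance.

```bash
python3 -m jog '[[0,0,4,0,0,0],[0,0,8,0,0,0],[0,0,10.5,0,0,0],[0,0,10.5,0,0,0],[5,0,10.5,0,0,0],[10,0,10.5,0,0,0],[15,0,10.5,0,0,0],[20,0,10.5,0,0,0],[25,0,10.5,0,0,0],[25,0,10.5,0,0,0]]'
python3 -m jog '[[2,0,0,0,0,0],[4,0,0,0,0,0],[6,0,0,0,0,0],[8,0,0,0,0,0],[10,0,0,0,0,0],[12,0,0,0,0,0],[13,0,0,0,0,0],[13,0,0,0,0,0],[13,0,0,0,0,0],[13,0,0,0,0,0]]'
```

```text
clock: 19.9
tcp_pos: [0.5747, 0.2014, 0.0677]
tool_rot: [-3.142, 0.0, -1.591]
ft_force: [0.0, 0.4, -0.3]
gripper_width: 0.0201
grasp_force: 70.9
clock: 20.9
tcp_pos: [0.5746, 0.1892, 0.0678]
tool_rot: [-3.141, 0.0, -1.59]
ft_force: [1.0, 0.6, -0.3]
gripper_width: 0.0201
grasp_force: 70.9
```

```bash
python3 -m jog '[[2,0,0,0,0,0],[4,0,0,0,0,0],[6,0,0,0,0,0],[7,0,0,0,0,0],[8,0,0,0,0,0],[9,0,0,0,0,0],[10,0,0,0,0,0],[10,0,0,0,0,0],[10,0,0,0,0,0],[10,0,0,0,0,0]]'
python3 -m jog '[[1,0,0,0,0,0],[2,0,0,0,0,0],[3,0,0,0,0,0],[4,0,0,0,0,0],[5,0,0,0,0,0],[5,0,0,0,0,0],[5,0,0,0,0,0],[5,0,0,0,0,0],[5,0,0,0,0,0],[5,0,0,0,0,0]]'
```

```text
clock: 21.9
tcp_pos: [0.5752, 0.1804, 0.0688]
tool_rot: [-3.138, 0.003, -1.589]
ft_force: [2.4, 5.7, 0.9]
gripper_width: 0.02
grasp_force: 71.2
clock: 22.9
tcp_pos: [0.5743, 0.1736, 0.0678]
tool_rot: [-3.141, -0.001, -1.59]
ft_force: [4.7, -2.7, 0.3]
gripper_width: 0.0202
grasp_force: 71.1
```

```bash
python3 -m jog '[[0.5,0,0,0,0,0],[1,-0.5,0,0,0,0],[1.5,-1,0,0,0,0],[2,-1,0,0,0,0],[2,-1,0,0,0,0],[2,-1,0,0,0,0],[2,-1,0,0,0,0],[2,-1,0,0,0,0],[2,-1,0,0,0,0],[2,-1,0,0,0,0]]'
```

```text
clock: 23.9
tcp_pos: [0.5749, 0.1721, 0.0674]
tool_rot: [3.141, -0.0, -1.59]
ft_force: [1.6, 2.2, -0.5]
gripper_width: 0.0202
grasp_force: 70.9
```

```bash
python3 -m jog '[[0,0,0.3,0,0,0],[0,0,0.6,0,0,0],[0,0,0.9,0,0,0],[0,0,1.2,0,0,0],[0,0,1.2,0,0,0],[0,0,1.2,0,0,0],[0,0,1.2,0,0,0],[0,0,1.2,0,0,0],[0,0,1.2,0,0,0],[0,0,1.2,0,0,0]]'
```

```text
clock: 24.9
tcp_pos: [0.575, 0.172, 0.0664]
tool_rot: [3.141, -0.0, -1.59]
ft_force: [2.6, -0.5, 0.6]
gripper_width: 0.0204
grasp_force: 71.0
```

```bash
python3 -m jog '[[0,0,0,0,0,0],[0,0,0,0,0,0],[0,0,0,0,0,0],[0,0,0,0,0,0],[0,0,0,0,0,0],[0,0,0,0,0,0],[0,0,-5,0,0,0],[0,0,-20,0,0,0],[0,0,-40,0,0,0],[0,0,-60,0,0,0]]' 0.5 20
python3 -m jog '[[0,0,-30,0,0,0],[-30,0,-70,0,0,0],[-70,0,-110,0,0,0],[-110,0,-130,0,0,0],[-150,0,-140,0,0,0],[-190,0,-140,0,0,0],[-190,0,-140,0,0,0],[-190,0,-140,0,0,0],[-190,0,-140,0,0,0],[-190,0,-140,0,0,0]]'
python3 - <<'E'
from h import *
a=manip.snapshot("side");b=manip.snapshot("top")
c=lambda im,x,y,w,h:cv2.resize(im[y-h:y+h,x-w:x+w],(400,296),interpolation=cv2.INTER_CUBIC)
save('c4',np.vstack([np.hstack([c(a,280,264,25,18),c(b,240,210,25,18)]),np.hstack([c(a,280,210,200,148),c(b,280,225,200,148)])]))
E
```

```text
clock: 25.9
tcp_pos: [0.5753, 0.1721, 0.1285]
tool_rot: [-3.141, 0.0, -1.59]
ft_force: [0.3, -0.1, 0.6]
gripper_width: 0.0428
grasp_force: 0.0
clock: 26.9
tcp_pos: [0.579, 0.361, 0.2675]
tool_rot: [-3.141, 0.001, -1.591]
ft_force: [0.7, -0.2, -0.1]
gripper_width: 0.0426
grasp_force: 0.0
```

View pics/c4.png

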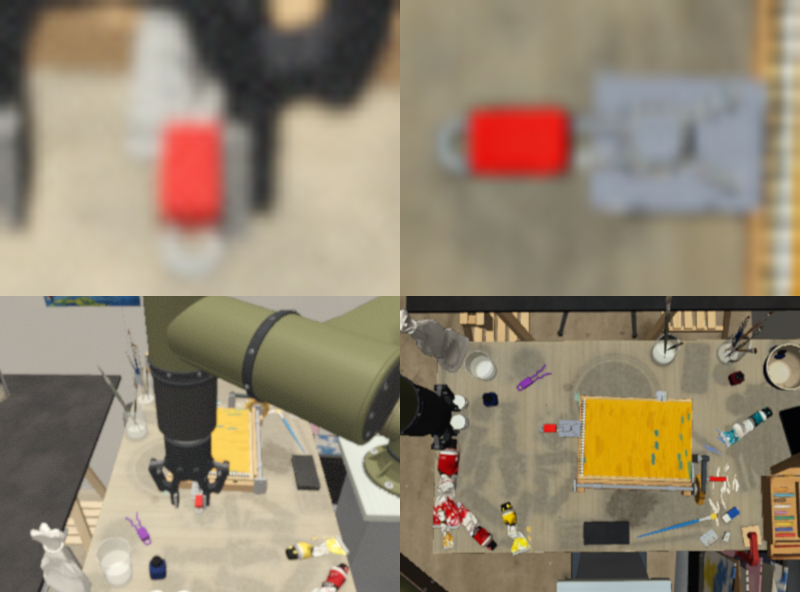

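The clip is round the neck with its grip at top crop (520,141). That is about 48 mm from the stud centre, and the legs pass beyond the head. I clear the side view to check that it is level.

```bash
python3 -m jog '[[0,30,0,0,0,0],[0,70,-10,0,0,0],[0,110,-20,0,0,0],[0,140,-20,0,0,0],[0,165,-20,0,0,0],[0,180,-20,0,0,0],[0,180,-20,0,0,0],[0,180,-20,0,0,0],[0,180,-20,0,0,0],[0,180,-20,0,0,0]]'
python3 - <<'E'
from h import *
np.set_printoptions(precision=4,suppress=True)
a=manip.snapshot("side");b=manip.snapshot("top")
for cn in("side","top"):
  for t in("ink_blue","pot_white","pot_lilac","tube_green","clip_grip"):
    for r in manip.recognise(cn,t)[:2]: print(cn,t,round(r["p"],2),np.array(r["point"]))
# level check: project a level grip box
i=a.astype(int);m=((i[...,0]>130)&(i[...,0]-i[...,1]>70)&(i[...,0]-i[...,2]>70))
ys,xs=np.nonzero(m[245:300,255:310]);print('side red',xs.min()+255,xs.max()+255,ys.min()+245,ys.max()+245,xs.mean()+255,ys.mean()+245)
for y0 in(.168,.172):
  for z0,n in((.042,'level'),):
    for y,z in((y0-.017,.058),(y0+.017,.058),(y0+.017,.042)): print(y0,n,y,z,proj('side',(.574,y,z)),proj('top',(.574,y,z)))
j=b.astype(int);m=((j[...,0]>130)&(j[...,0]-j[...,1]>70)&(j[...,2]<90))
ys,xs=np.nonzero(m[195:225,215:245]);print('top red',xs.min()+215,xs.max()+215,xs.mean()+215,ys.mean()+195)
c=lambda im,x,y,w,h:cv2.resize(im[y-h:y+h,x-w:x+w],(400,296),interpolation=cv2.INTER_CUBIC)
save('c5',np.hstack([c(a,280,260,25,18),c(a,300,240,140,103)]))
E
```

```text
clock: 28.0
tcp_pos: [0.3994, 0.3653, 0.2859]
tool_rot: [3.141, -0.001, -1.591]
ft_force: [1.0, -0.2, 0.0]
gripper_width: 0.0429
grasp_force: 0.0
side ink_blue 0.85 [0.664  0.357  0.0309]
side pot_white 0.68 [0.6461 0.4394 0.041 ]
side pot_lilac 0.72 [0.5933 0.4359 0.0415]
side tube_green 0.76 [ 0.575  -0.37    0.0166]
side tube_green 0.73 [ 0.5219 -0.0137  0.0635]
side clip_grip 0.73 [0.7083 0.2487 0.0044]
side clip_grip 0.52 [0.5719 0.1766 0.0525]
top ink_blue 0.76 [0.6542 0.3396 0.0338]
top pot_white 0.56 [0.5736 0.1641 0.052 ]
top pot_white 0.46 [0.6443 0.4242 0.0427]
top pot_lilac 0.68 [0.5918 0.4222 0.0395]
top tube_green 0.64 [ 0.5731 -0.373   0.0173]
top clip_grip 0.74 [0.7139 0.2374 0.0035]
top clip_grip 0.68 [0.5748 0.1607 0.0476]
side red 275 283 261 273 278.9622641509434 266.64150943396226
0.168 level 0.15100000000000002 0.058 [279.6795 258.2955] [236.9948 208.6037]
0.168 level 0.185 0.058 [279.0841 268.5014] [224.4904 208.7035]
0.168 level 0.185 0.042 [279.1889 272.8399] [225.2804 209.1098]
0.172 level 0.15499999999999997 0.058 [279.6111 259.4685] [235.524  208.6154]
0.172 level 0.189 0.058 [279.012  269.7382] [223.0189 208.7152]
0.172 level 0.189 0.042 [279.1178 274.0773] [223.8296 209.1214]
top red 223 235 229.21 208.58
```

View pics/c5.png

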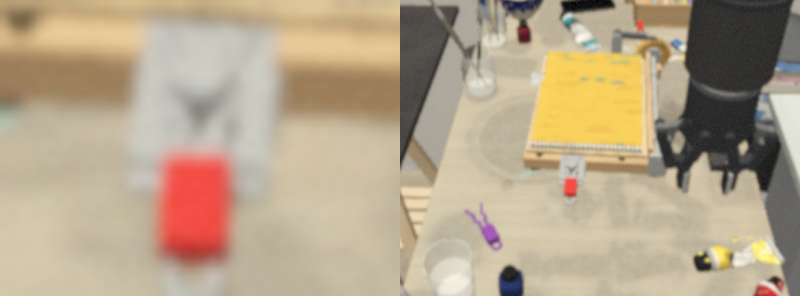

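The side crop shows the grip at rows 261–273, against 259.5–274 predicted for a level clip. The red bar is down at the wheel, and the bottle, pots and tube have not moved. The force reversed from +5.7 to −2.7 N during the push, which marks the snap, and the grip-to-stud distance is about 48 mm. I hand in.

```bash
python3 -c "
from bench import manip
print(manip.hand_in())"
```

```text
the job is handed in; nothing more can be done
None
```

I handed the job in at about 28 s: the board is flat, the pawl is back in the teeth, the clip is snapped level onto the stud (its grip about 48 mm from the stud's centre against a nominal 47), and the bottle, pots and tube are where they started; no verdict came back.

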